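# Put the pottery tools back in their shadow tray

### The arm

A 6-joint arm with a two-finger parallel gripper is mounted at the origin on the work surface. World frame = base frame: x ahead of the robot, y to its left, z up, the work surface at z = 0. Lengths are in m, angles in rad, forces in N, time in s.
With the tool pointing down it reaches from about 0.25 to 0.775 m from the base axis. Payload 4 kg.
Tool frame: the origin (TCP) lies midway between the tips of the shut fingers; the grasp point (between the pads) lies 19 mm behind it; z points along the fingers, x is the direction in which the jaws open and shut, and the axes are right-handed (so a half turn about z gives the same grasp; the last joint's range is limited). The gripper opens to 94 mm and grips with 3 to 60 N. Pads are 16 mm wide; open, the fingers measure 119 mm over their backs; the gripper's body (75 mm by 177 mm) begins 78 mm behind the grasp point.
Start: joints at [1.182, 0.087, 1.371, -0, 1.684, -0.103], TCP at [0.155, 0.528, 0.206] pointing down, gripper open.
Joint ranges: [-3.1, 3.1], [-0.76, 2.03], [0.27, 2.55], [-1.08, 4.22], [0.17, 2.65], [-2.57, 2.57]. Speed limits (rad/s): [2.79, 2.79, 3.14, 3.14, 3.14, 3.14].

### API

Orientations are given as [roll, pitch, yaw] about the fixed x, y, z axes, in that order (R = Rz(yaw) Ry(pitch) Rx(roll)).
In Python, from bench import * gives the robot as it stands.
- The arm moves only by the tool send_rows, never from a script. Its argument "rows" is one flat list of numbers, 7 for each row, row after row: the shift along the world's x, y, z in mm, then the turn, a rotation vector about the world's x, y, z in degrees, then the opening, from 0 (shut) to 1 (fully open). A call has exactly 8 rows; each row shifts and turns the commanded pose from where the row before left it; what a row does not reach is not made up. A row lasts 1/8 s, in which the tool goes at most 62.5 mm and 10.7 degrees, less where a joint would pass 70% of its speed; a pose out of reach is approached as far as the arm can. A call is refused whole if a number of a shift passes 62.5 or a number of a turn 10.7, either way. A call with a gripper value outside its range is refused whole. The fingers move at their own pace and stop on an object; the grip force is fixed at half the most. Time passes only in rows, so rows that do not move let the fingers close, or fill a call up. It gives the time, the measured TCP pose, the force and the opening at its end, in the units of the state.
- get_obs(): the state, without advancing time (a new reading comes with each control period).
- snapshot(name): name is "side" or "top"; returns a dict with "color" (400x640x3 uint8, red, green, blue), "intrinsics" (3x3 intrinsics, pixels), "rvec" (rotation vector, rad) and "tvec" (3), from world to camera coordinates, as OpenCV has them. Camera axes: x right, y down, z forward; pixel columns grow to the right and rows downward; lengths in m; the calibration is good to about 2 mm. A picture is of the moment at which its call begins. There is no depth.
- close_job(): hands the job in, once; it reports no verdict.
The state is a dict: "time": time; "joint_positions": joint angles; "qvel": joint speeds; "joint_torque": joint torques, N m; "tool_pos": TCP position; "ee_rot": TCP orientation; "wrist_force": force on the tool from outside, world axes, zero at the start; "wrist_torque": the same for the moment, N m; "width": finger opening in m.
Only numpy, scipy, OpenCV 4.12 (cv2) and the standard library are available. Lean on these libraries where they do the work, as an engineer would, in place of code of your own. Each camera call takes 0.05 s, during which the arm holds its last target.

### The job

Lay the calipers, the loop tool and the L-shaped scraper in their own cut-outs in the plywood tool tray, each the right way round and fully down on the pocket floor, and let go of them. The calipers have been dropped across the tray, over the cut-outs. Leave the brick, the clay block, the jar and the vase standing where they are.

Things in the scene. Friction and masses are not known exactly. Their poses are not given: they have to be found in the camera images.
- tray: fixed plywood tray lying on the table, 200 (x) x 226 (y) x 14 mm high; origin at the centre of its underside, z up. Black floor 6 mm above the table; three stepped cut-outs 8 mm deep with upright walls and 3.5 mm of clearance on each side of their tools' handles and 4.5 mm round their heads. Seated tool handles stand 19 mm above the tray's top; tool heads at most 2 mm above it. The handle cut-outs run along the tray's x, 74 to 76 mm apart in y.
- pocket_loop_grip (a point): where loop_grip must come to rest: in the cut-out at the tray's -y side, 19 mm above the tray's underside; axes are the tray's. The seated loop tool's x points along the tray's +x.
- pocket_loop_tip (a point): where loop_tip must come to rest (100 mm towards the tray's +x from pocket_loop_grip)
- pocket_calipers_grip (a point): where calipers_grip must come to rest: in the middle cut-out, 19 mm above the tray's underside; axes are the tray's. The seated calipers' x points along the tray's -x (half a turn from this point's axes).
- pocket_calipers_tip (a point): where calipers_tip must come to rest (108 mm towards the tray's -x from pocket_calipers_grip)
- pocket_scraper_grip (a point): where scraper_grip must come to rest: in the cut-out at the tray's +y side, 19 mm above the tray's underside; axes are the tray's. The seated scraper's x points along the tray's +x, its blade towards the middle of the tray.
- pocket_scraper_tip (a point): where scraper_tip must come to rest
- loop_grip (a point): loop (ribbon) tool, 162 mm long, 70 g: this is the grip point on its handle's axis, half-way up (13 mm above its underside); x points along the tool to the head, z up. wooden handle 22 wide (y) and 26 high with its underside on the support; the handle is the tallest part of the tool, from x=-60 to 46; brass ferrule 14 mm wide to x=61, then a square steel loop 53 wide (y) and 10 high to x=102. It lies flat on the table.
- loop_tip (a point): middle of the loop tool's end bar, 100 mm ahead of loop_grip along its x, 5 mm above its underside
- calipers_grip (a point): calipers, 157 mm long, 80 g: this is the grip point on the handle's axis, half-way up (13 mm above its underside); x points along the tool to the jaws, z up. wooden handle 22 wide (y) and 26 high with its underside on the support; the handle is the tallest part of the tool, from x=-45 to 25; then two aluminium arms 10 high, spread 75 wide (y), whose tips turn inward at x=111. They start lying flat on top of the tray, 14 mm above the table, across its cut-outs.
- calipers_tip (a point): midway between the calipers' jaw tips, 108 mm ahead of calipers_grip along its x, 5 mm above the underside
- scraper_grip (a point): L-shaped scraper, 162 mm long, 90 g: this is the grip point on its handle's axis, half-way up (13 mm above its underside); x points along the tool to the blade, z up. wooden handle 22 wide (y) and 26 high with its underside on the support; the handle is the tallest part of the tool, from x=-65 to 40; steel shank 10 wide and 10 high, then a flat steel blade 8 thick from x=75 to 97 and y=-48 to +8, so to the tool's -y side only. It lies flat on the table.
- scraper_tip (a point): near the free end of the scraper's blade, at x=85, y=-43 from scraper_grip, 5 mm above its underside
- brick: bystander: loose terracotta brick offcut 100 (x) x 50 (y) x 40 high, origin at the centre of its underside. It lies alongside the loop tool's handle on the tool's -y side, about 30 mm clear of it.
- block: bystander: loose grey clay block 90 (x) x 50 (y) x 35 high, origin at the centre of its underside. It lies alongside the scraper's handle on the tool's +y side, about 30 mm clear of it.
- jar: bystander: loose glaze jar, 72 in diameter and 100 high, on the table; origin at the centre of its underside
- wheel: fixed banding wheel (turntable), 150 in diameter and 58 high; origin at the centre of its underside. The vase stands on it.
- vase: bystander: loose pale vase, 92 in diameter and 120 high, standing on the banding wheel; origin at the centre of its underside
Things that resemble listed ones, but are neither listed nor needed, are in the scene too. Leave any turquoise look-alike of the part that bears calipers_grip alone.

How it is judged:
At the end, for the whole second after the job is handed in: Each of the three tools rests in its own pocket: grip point within 7 mm and head point within 9 mm of their places (seen from above), grip point less than 21 mm above the tray's underside (19 when seated), tilted less than 0.04 rad, slower than 0.03 m/s (horizontal distance between calipers_grip and pocket_calipers_grip below 0.007 m and horizontal distance between calipers_tip and pocket_calipers_tip below 0.009 m and z of each of calipers_grip, loop_grip, scraper_grip in the frame of tray below 0.021 m and angle between each of calipers_grip, loop_grip, scraper_grip's own z axis and vertical below 0.04 rad and linear speed of each of calipers, loop, scraper below 0.03 m/s and horizontal distance between loop_grip and pocket_loop_grip below 0.007 m and horizontal distance between loop_tip and pocket_loop_tip below 0.009 m and horizontal distance between scraper_grip and pocket_scraper_grip below 0.007 m and horizontal distance between scraper_tip and pocket_scraper_tip below 0.009 m); the robot touches nothing.
It fails at once if the terracotta brick offcut is moved by more than 20 mm (distance of brick from where it was at the start of the episode above 0.02 m).
It fails at once if the grey clay block is moved by more than 20 mm (distance of block from where it was at the start of the episode above 0.02 m).
It fails at once if the glaze jar is moved by more than 20 mm (distance of jar from where it was at the start of the episode above 0.02 m).
It fails at once if the vase is moved by more than 20 mm (distance of vase from where it was at the start of the episode above 0.02 m).
It also fails if it takes over 72 s, if anything falls off the work surface, if the arm or the gripper's body presses on something with over 40 N, if the wrist force passes 120 N, or if a joint passes its speed limit or range.

## Working session

There is one attempt and no reset: what is moved stays moved. The work goes in short steps, Python scripts to look and compute and a tool call to move; the robot and the scene stay as the last step left them, time stands still between calls to the robot, and variables do not carry over. Pictures are saved under pics/ and viewed, and the job is handed in when it is done.

Besides the shell and the picture viewer there is one more tool, called after ">>>" as a command line: name --argument value ..., lists and objects as JSON in quotes. send_rows: Moves the arm, as the interface text tells. Its arguments: {"type":"object","properties":{"rows":{"type":"array","items":{"type":"number"}}},"required":["rows"]}

```bash
mkdir -p pics; ls; python3 - <<'E'
from bench import *
import cv2
o=get_obs(); print({k:np.round(v,3) if 0 else v for k,v in o.items()}) if 0 else print(o)
for n in("top","side"):
    s=snapshot(n); cv2.imwrite(f"pics/{n}0.png",s["color"][:,:,::-1]); print(n,s["intrinsics"],s["rvec"],s["tvec"])
E
```

```text
pics
{'time': 0.0, 'joint_positions': array([ 1.18189504e+00,  8.79216878e-02,  1.37223805e+00, -1.30758860e-05,
        1.68358842e+00, -1.03106155e-01]), 'qvel': array([ 0.00054551,  0.00018304, -0.00082018, -0.00098937, -0.00066784,
       -0.00082685]), 'joint_torque': array([ 2.27771932e-03, -3.40190077e+01, -3.02425897e+01,  7.17856293e-02,
        3.30553099e-02, -1.24079506e-04]), 'tool_pos': array([0.15486068, 0.52718056, 0.2043306 ]), 'ee_rot': array([-3.14138373e+00,  2.14539440e-03,  1.28499996e+00]), 'wrist_force': array([-0.7709735 ,  0.20668518,  0.83582363]), 'wrist_torque': array([-0.01715541,  0.00518838, -0.04577238]), 'width': 0.09416422018875303}
top [[368.81119735   0.         323.56281072]
 [  0.         368.81119735 200.2586119 ]
 [  0.           0.           1.        ]] [ 2.12474087 -2.10190226  0.18882541] [0.00531188 0.53490884 1.12875146]
side [[427.30403967   0.         316.34400985]
 [  0.         427.30403967 204.19621048]
 [  0.           0.           1.        ]] [ 2.08030394 -0.8033025   0.39379327] [-0.38274143  0.26251582  0.80923621]
```

View pics/top0.png

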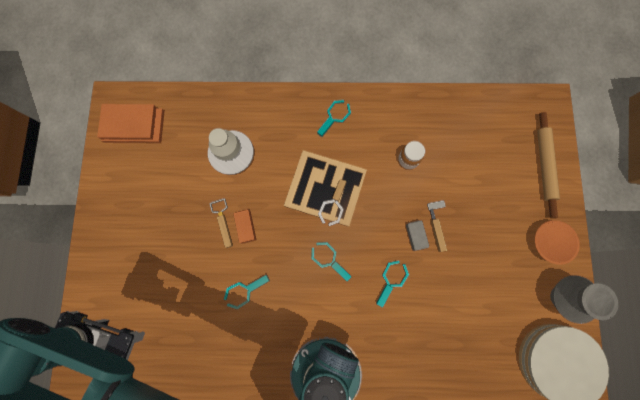

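View pics/side0.png

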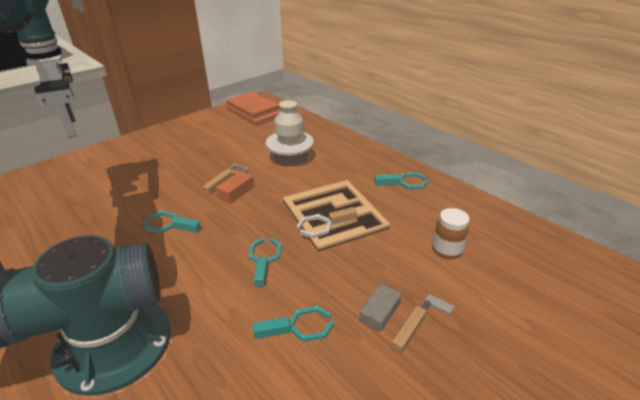

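The top picture shows the tray near (325,188), the calipers across it around (335,200), the loop tool at (222,222), the scraper at (437,226), the brick at (243,226) and the block at (418,235). I'll zoom in on these.

```bash
cat > h.py <<'E'
from bench import *
import cv2, numpy as np
def cam(s): return s["intrinsics"],cv2.Rodrigues(np.array(s["rvec"],float))[0],np.array(s["tvec"],float).ravel()
def ray(s,px,z):
    K,R,t=cam(s); px=np.atleast_2d(np.array(px,float))
    d=np.c_[px,np.ones(len(px))]@np.linalg.inv(K).T@R; c=-R.T@t
    return c+d*((z-c[2])/d[:,2])[:,None]
def proj(s,P):
    return cv2.projectPoints(np.atleast_2d(np.array(P,float)),np.array(s["rvec"],float),np.array(s["tvec"],float),s["intrinsics"],None)[0].reshape(-1,2)
def crop(im,x0,y0,w,h,f,name):
    cv2.imwrite("pics/"+name,cv2.resize(im[y0:y0+h,x0:x0+w,::-1],None,fx=f,fy=f,interpolation=cv2.INTER_CUBIC))
E
python3 - <<'E'
from h import *
s=snapshot("top");np.save("top0.npy",s,allow_pickle=True)
i=s["color"]; crop(i,280,145,100,85,7,"tray0.png"); crop(i,200,190,65,65,7,"loop0.png");crop(i,395,190,65,65,7,"scr0.png")
s2=snapshot("side");np.save("side0.npy",s2,allow_pickle=True)
crop(s2["color"],275,170,120,85,6,"trays0.png")
print(get_obs()["time"])
E
```

```text
0.2
```

View pics/tray0.png

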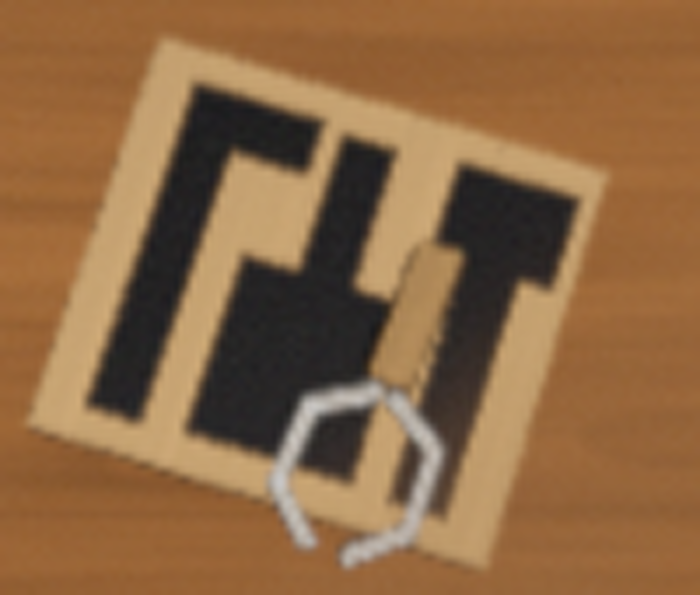

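View pics/loop0.png

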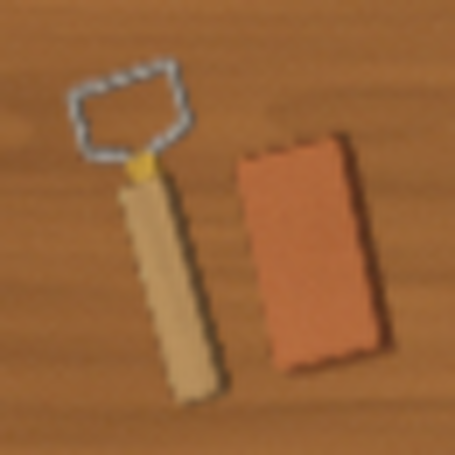

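View pics/scr0.png

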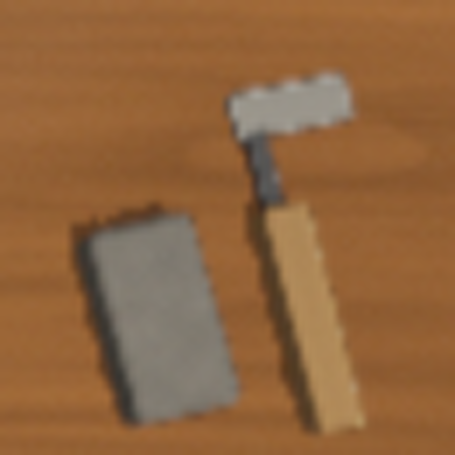

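View pics/trays0.png

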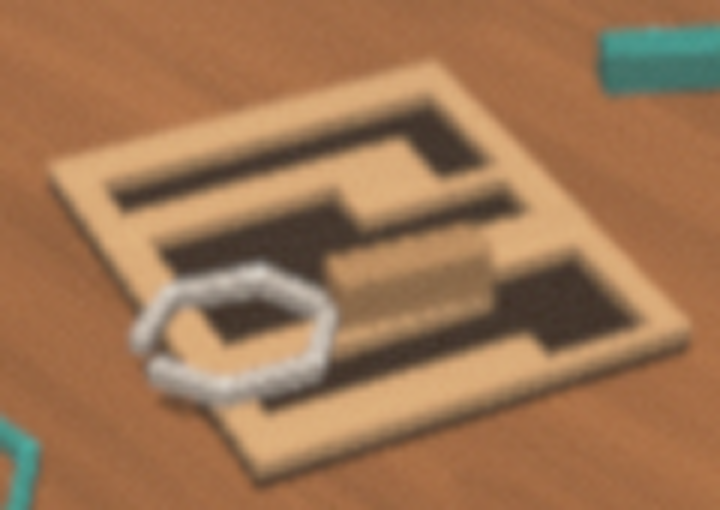

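```bash
python3 - <<'E'
from h import *
for n in("top","side"):
    s=np.load(n+"0.npy",allow_pickle=True).item(); hsv=cv2.cvtColor(s["color"],cv2.COLOR_RGB2HSV)
    pts=dict(table=(300,240),loopH=(223,225),tray=(308,160),scrH=(438,232),calH=(339,190),steel=(445,205)) if n=="top" else dict(table=(340,260),tray=(300,187),calH=(343,213),scrH=(412,325),loopH=(222,180))
    print(n,{k:hsv[v[1],v[0]].tolist() for k,v in pts.items()})
s=np.load("top0.npy",allow_pickle=True).item()
q=np.array([(162,38),(608,175),(490,570),(28,428)])
px=np.array([280,145])+(q+.5)/7-.5
P=ray(s,px,.014)*1000; print(P.round(1), P.mean(0).round(1),[np.linalg.norm(P[i]-P[i-1]).round(1) for i in range(4)])
for a,b in((3,0),(2,1)): d=P[b]-P[a]; print(np.degrees(np.arctan2(d[1],d[0])))
for a,b in((1,0),(2,3)): d=P[b]-P[a]; print(np.degrees(np.arctan2(d[1],d[0]))-90)
E
```

```text
top {'table': [14, 164, 148], 'loopH': [17, 128, 174], 'tray': [140, 23, 33], 'scrH': [17, 127, 175], 'calH': [17, 125, 179], 'steel': [13, 95, 139]}
side {'table': [12, 143, 166], 'tray': [12, 145, 176], 'calH': [15, 123, 187], 'scrH': [15, 124, 191], 'loopH': [14, 124, 119]}
[[ 715.6   84.7   14. ]
 [ 648.5 -130.8   14. ]
 [ 457.6  -74.1   14. ]
 [ 522.6  143.5   14. ]] [586.1   5.8  14. ] [np.float64(201.7), np.float64(225.7), np.float64(199.2), np.float64(227.1)]
-16.952059448848765
-16.55971751088428
-17.30029109601594
-16.644932404604504
```

```bash
python3 - <<'E'
from h import *
s=np.load("top0.npy",allow_pickle=True).item()
K,R,t=cam(s); print("cam",-R.T@t)
# rectified tray image 2px/mm in tray frame at z=.014
def rect(s,c,yaw,z,w,h,f=2.5):
    ca,sa=np.cos(yaw),np.sin(yaw)
    # image: u right = -y tray, v down = -x tray
    uv=np.array([[0,0],[w*f,0],[w*f,h*f],[0,h*f]],np.float32)
    loc=np.c_[h/2-uv[:,1]/f, w/2-uv[:,0]/f]/1000
    W=np.c_[c[0]+loc[:,0]*ca-loc[:,1]*sa, c[1]+loc[:,0]*sa+loc[:,1]*ca, np.full(4,z)]
    H=cv2.getPerspectiveTransform(proj(s,W).astype(np.float32),uv)
    return cv2.warpPerspective(s["color"],H,(int(w*f),int(h*f)),flags=cv2.INTER_CUBIC)
im=rect(s,(.5861,.0058),np.radians(-16.9),.014,250,220)
g=cv2.cvtColor(im,cv2.COLOR_RGB2GRAY)
out=im[:,:,::-1].copy()
for k in range(-100,101,50):
    v=int((110-k)*2.5); cv2.line(out,(0,v),(8,v),(0,0,255),1)
    u=int((125-k)*2.5); cv2.line(out,(u,0),(u,8),(0,0,255),1)
cv2.imwrite("pics/rect0.png",out)
m=(g<85).astype(np.uint8)
cs,_=cv2.findContours(m,cv2.RETR_EXTERNAL,cv2.CHAIN_APPROX_NONE)
for c in cs:
    if cv2.contourArea(c)>800:
        a=cv2.approxPolyDP(c,8,True)[:,0]
        print(np.c_[110-a[:,1]/2.5,125-a[:,0]/2.5].round(1).tolist())
E
```

```text
cam [ 0.30846757 -0.00758272  1.21038251]
[[-53.6, -61.0], [-77.6, -60.6], [-80.8, -65.0], [-59.6, -66.6]]
[[-44.0, -37.8], [-54.8, -16.6], [-78.4, -14.2], [-77.6, -38.6]]
[[79.6, -9.8], [78.4, 13.4], [11.2, 14.2], [6.4, 41.4], [-79.2, 39.0], [-78.0, -1.0], [-47.6, -4.6], [-30.0, -32.2], [7.2, -33.0], [8.4, -17.4], [13.6, -11.4]]
[[83.6, -46.6], [43.6, -44.6], [39.2, -58.6], [-35.6, -60.2], [-51.6, -78.6], [-78.4, -79.0], [-80.0, -83.4], [34.8, -85.8], [39.6, -101.4], [80.8, -102.2]]
[[84.0, 29.4], [81.2, 90.2], [-81.2, 88.2], [-78.8, 64.6], [55.6, 63.8], [58.0, 27.8]]
```

View pics/rect0.png

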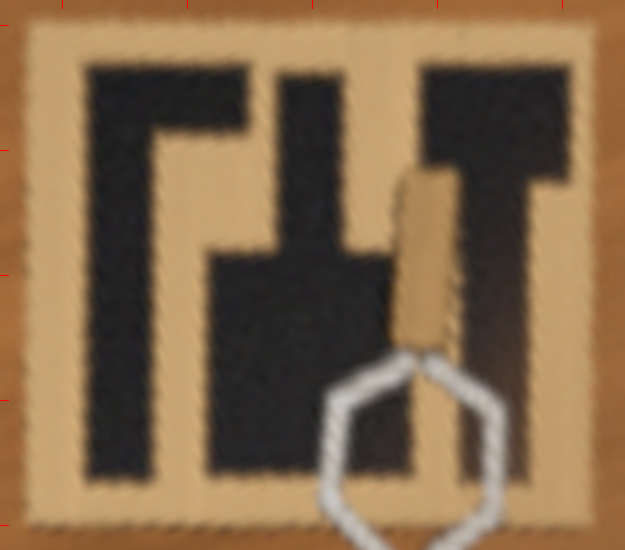

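```bash
cat >> h.py <<'E'
def rect(s,c,yaw,z,w,h,f=2.5):
    ca,sa=np.cos(yaw),np.sin(yaw)
    uv=np.array([[0,0],[w*f,0],[w*f,h*f],[0,h*f]],np.float32)
    loc=np.c_[h/2-uv[:,1]/f, w/2-uv[:,0]/f]/1000
    W=np.c_[c[0]+loc[:,0]*ca-loc[:,1]*sa, c[1]+loc[:,0]*sa+loc[:,1]*ca, np.full(4,z)]
    H=cv2.getPerspectiveTransform(proj(s,W).astype(np.float32),uv)
    return cv2.warpPerspective(s["color"],H,(int(w*f),int(h*f)),flags=cv2.INTER_CUBIC)
TC=np.array([.5861,.0058]);TY=np.radians(-16.9)
def t2w(x,y): c,s_=np.cos(TY),np.sin(TY); return TC*1000+np.array([c*x-s_*y,s_*x+c*y])
E
python3 - <<'E'
from h import *
s=np.load("top0.npy",allow_pickle=True).item()
g=lambda px,z:(ray(s,px,z)[0]*1000).round(1)
# rough from crops: loop handle top ends (loop crop 200,190 /7), scraper (395,190)
c=lambda u,v,x0,y0:((u+.5)/7-.5+x0,(v+.5)/7-.5+y0)
tiles=[]
for nm,a,b,z in(("loop",c(140,185,200,190),c(195,395,200,190),.026),("scr",c(287,208,395,190),c(340,430,395,190),.026),("cal",c(437,245,280,145),c(392,385,280,145),.040)):
    A,B=g(a,z),g(b,z); d=A-B; yaw=np.arctan2(d[1],d[0]); m=(A+B)/2000
    print(nm,A,B,np.degrees(yaw),np.hypot(*d[:2]),m)
    im=rect(s,m[:2],yaw,z,76,140,5); 
    hsv=cv2.cvtColor(im,cv2.COLOR_RGB2HSV)
    mk=((hsv[...,1]<146)&(hsv[...,2]>150)&(hsv[...,0]>14)).astype(np.uint8)
    print("rows prof", "cols", [(int(38-u/5),int(mk[150:550,u].mean()*100),int(hsv[200:500,u,2].mean()),int(hsv[200:500,u,1].mean())) for u in range(90,300,10)])
    o=im[:,:,::-1].copy()
    for k in range(-60,61,20): cv2.line(o,(0,int((70-k)*5)),(10,int((70-k)*5)),(0,0,255),1)
    for k in range(-30,31,10): cv2.line(o,(int((38-k)*5),0),(int((38-k)*5),10),(0,0,255),1)
    tiles.append(cv2.resize(o,(260,480),interpolation=cv2.INTER_AREA))
cv2.imwrite("pics/handles0.png",np.hstack(tiles))
for n,p in dict(scr=(-14.2,77.4),cal=(34.9,1.3),loop=(-19.4,-72.4)).items(): print(n,t2w(*p).round(1))
E
```

```text
loop [484.4 349.7  26. ] [387.5 318.   26. ] 18.115062558799305 101.95342073711895 [0.43595 0.33385 0.026  ]
rows prof cols [(20, 0, 149, 165), (18, 0, 149, 165), (16, 0, 149, 166), (14, 0, 148, 165), (12, 0, 148, 158), (10, 80, 157, 141), (8, 100, 173, 128), (6, 100, 181, 125), (4, 100, 182, 125), (2, 100, 180, 125), (0, 100, 178, 126), (-2, 100, 175, 127), (-4, 100, 176, 126), (-6, 100, 177, 126), (-8, 100, 174, 127), (-10, 37, 149, 130), (-12, 0, 113, 135), (-14, 0, 94, 143), (-16, 0, 109, 157), (-18, 0, 137, 165), (-20, 0, 151, 165)]
scr [ 480.7 -350.6   26. ] [ 379.4 -369.9   26. ] 10.786896904962157 103.12216056697028 [ 0.43005 -0.36025  0.026  ]
rows prof cols [(20, 0, 126, 166), (18, 0, 102, 164), (16, 0, 86, 151), (14, 0, 82, 140), (12, 0, 94, 137), (10, 0, 127, 133), (8, 89, 162, 129), (6, 100, 175, 126), (4, 100, 176, 126), (2, 100, 175, 127), (0, 100, 174, 127), (-2, 100, 174, 127), (-4, 100, 175, 127), (-6, 100, 176, 126), (-8, 100, 176, 126), (-10, 100, 166, 133), (-12, 25, 152, 149), (-14, 0, 147, 161), (-16, 0, 146, 165), (-18, 0, 146, 166), (-20, 0, 146, 165)]
cal [606.6 -48.1  40. ] [539.8 -27.5  40. ] -17.138885324904873 69.90422018733926 [ 0.5732 -0.0378  0.04  ]
rows prof cols [(20, 44, 110, 60), (18, 44, 109, 60), (16, 45, 109, 71), (14, 45, 114, 107), (12, 39, 125, 125), (10, 47, 146, 128), (8, 93, 163, 128), (6, 94, 171, 127), (4, 94, 172, 126), (2, 85, 174, 126), (0, 84, 175, 126), (-2, 85, 176, 127), (-4, 85, 177, 126), (-6, 85, 176, 126), (-8, 85, 171, 127), (-10, 85, 160, 126), (-12, 35, 141, 122), (-14, 0, 105, 110), (-16, 0, 69, 84), (-18, 0, 49, 49), (-20, 0, 44, 33)]
scr [595.  84.]
cal [619.9  -3.1]
loop [546.5 -57.8]
```

View pics/handles0.png

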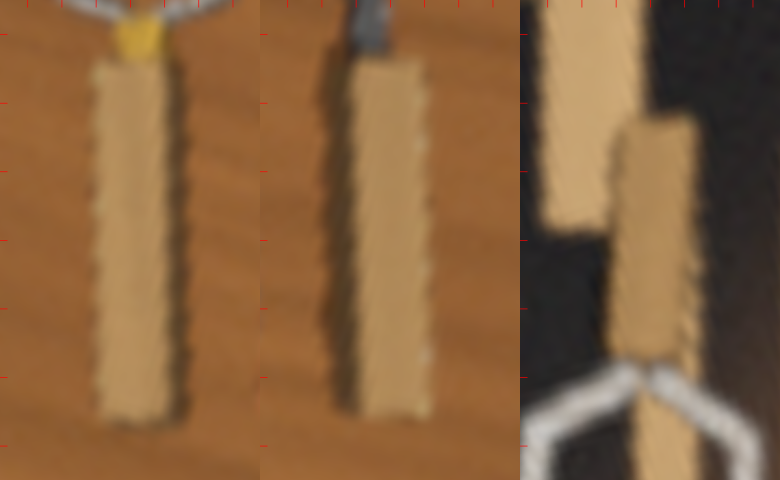

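```bash
python3 - <<'E'
from h import *
s=np.load("top0.npy",allow_pickle=True).item()
f=lambda u,v,x0,y0:((u+.5)/7-.5+x0,(v+.5)/7-.5+y0)
p=lambda u,v,z:ray(s,f(u,v,280,145),z)[0][:2]*1000
tip=p(326,549,.022); hc=np.array([573.1,-38.2]); d=hc-tip
print(tip,np.hypot(*d),np.degrees(np.arctan2(d[1],d[0])))
a=[p(u,v,.024) for u,v in((310,400),(436,450),(275,485),(412,535),(308,545),(348,562))]
for q in a: print(q.round(1))
for i,j in((0,1),(2,3),(4,5)):
    m=(a[i]+a[j])/2; e=hc-m; print(m.round(1),np.degrees(np.arctan2(e[1],e[0])))
# side check: handle top corners predicted
s2=np.load("side0.npy",allow_pickle=True).item()
im=s2["color"][:,:,::-1].copy()
im=cv2.resize(im,None,fx=4,fy=4,interpolation=cv2.INTER_CUBIC)
def box(c,yaw,x0,x1,w,z):
    yaw=np.radians(yaw);R=np.array([[np.cos(yaw),-np.sin(yaw)],[np.sin(yaw),np.cos(yaw)]])
    L=np.array([(x0,-w),(x1,-w),(x1,w),(x0,w)])@R.T+c
    px=proj(s2,np.c_[L/1000,np.full(4,z)]); cv2.polylines(im,[np.int32((px+.5)*4-.5)],True,(255,0,0),1)
box((442.8,335.4),18.4,-60,46,11,.026); box((442.9,-358.5),11.2,-65,40,11,.026); box(hc,-19.5,-35,35,11,.04); box((586.1+.9,5.8+.8),-16.9,-100,100,113,.014)
cv2.imwrite("pics/sidechk_tray.png",im[170*4:255*4,275*4:395*4]);cv2.imwrite("pics/sidechk_ls.png",np.hstack([im[155*4:210*4,195*4:260*4],im[295*4:350*4,375*4:460*4]]))
E
```

```text
[465.56276035   2.29037046] 114.90747587669632 -20.632569065644066
[535.4  10.5]
[512.3 -48.5]
[495.   26.3]
[472.2 -37.5]
[467.1  10.6]
[459.4  -8. ]
[523.8 -19. ] -21.318651491025005
[483.6  -5.6] -20.031958817479385
[463.2   1.3] -19.7871808808284
```

View pics/sidechk_tray.png

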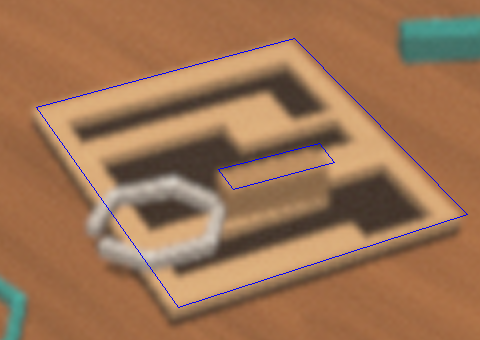

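View pics/sidechk_ls.png

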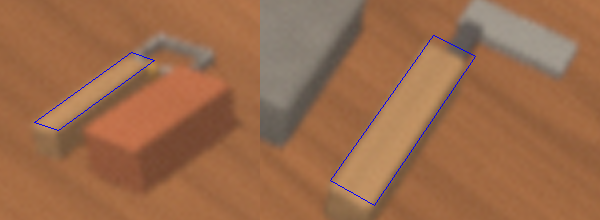

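>>> send_rows --rows '[30, -42, 0, 0, 0, -0.4, 0.5, 30, -42, 0, 0, 0, -0.4, 0.5, 30, -42, 0, 0, 0, -0.4, 0.5, 30, -42, 0, 0, 0, -0.4, 0.5, 30, -42, 0, 0, 0, -0.4, 0.5, 30, -42, 0, 0, 0, -0.4, 0.5, 30, -42, 0, 0, 0, -0.4, 0.5, 30, -42, 0, 0, 0, -0.4, 0.5]'

```text
time: 1.2
tool_pos: [0.3957, 0.1902, 0.2055]
ee_rot: [3.141, -0.0, 1.229]
wrist_force: [0.4, 0.8, 0.1]
width: 0.0469
```

>>> send_rows --rows '[28, -37.5, -17.5, 0, 0, -0.1, 0.5, 28, -37.5, -17.5, 0, 0, -0.1, 0.5, 28, -37.5, -17.5, 0, 0, -0.1, 0.5, 28, -37.5, -17.5, 0, 0, -0.1, 0.5, 28, -37.5, -17.5, 0, 0, 0, 0.5, 28, -37.5, -17.5, 0, 0, 0, 0.5, 0, 0, 0, 0, 0, 0, 0.5, 0, 0, 0, 0, 0, 0, 0.5]'

```text
time: 2.2
tool_pos: [0.5627, -0.0329, 0.1004]
ee_rot: [-3.141, -0.001, 1.222]
wrist_force: [-0.0, 0.2, -0.1]
width: 0.0468
```

```bash
python3 - <<'E'
from h import *
o=get_obs(); print(o["tool_pos"],o["ee_rot"],o["time"])
s=snapshot("side"); crop(s["color"],265,120,140,130,5,"a1.png"); print(proj(s,o["tool_pos"]))
E
```

```text
[ 0.56268752 -0.03285159  0.10041581] [-3.14057388e+00 -5.08249778e-04  1.22199452e+00] 2.2
[[339.89562067 191.87962528]]
```

View pics/a1.png

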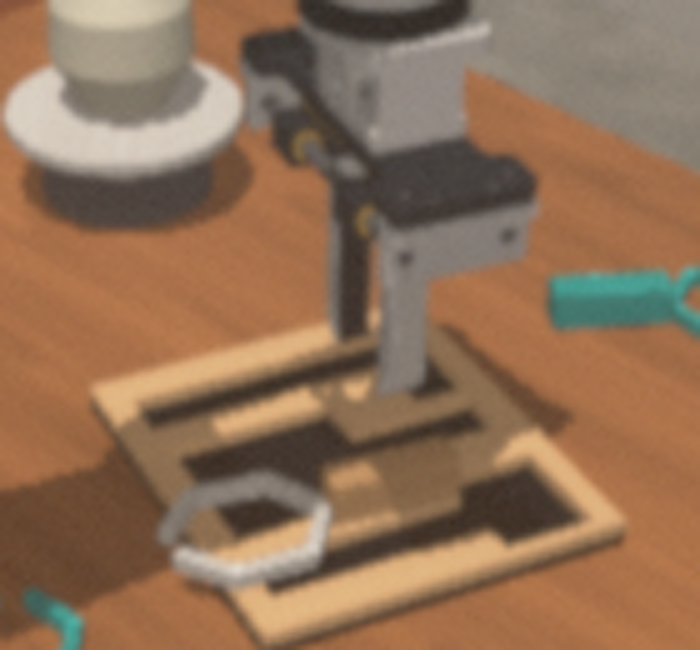

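The predicted TCP lands midway between the fingertips, so the calibration holds. Next I descend and grip.

>>> send_rows --rows '[1, -2, -25, 0, 0, 0, 0.5, 0, 0, -25, 0, 0, 0, 0.5, 0, 0, -25, 0, 0, 0, 0.5, 0, 0, 0, 0, 0, 0, 0.5, 0, 0, 0, 0, 0, 0, 0, 0, 0, 0, 0, 0, 0, 0, 0, 0, 0, 0, 0, 0, 0, 0, 0, 0, 0, 0, 0, 0]'

```text
time: 3.25
tool_pos: [0.5649, -0.0353, 0.0269]
ee_rot: [3.139, -0.001, 1.222]
wrist_force: [0.1, 0.5, 4.9]
width: 0.0215
```

>>> send_rows --rows '[0, 0, 15, 0, 0, 0, 0, 0, 0, 20, 0, 0, 0, 0, 14, 8, 0, 0, 0, 1, 0, 14, 8, 0, 0, 0, 1, 0, 14, 8, 0, 0, 0, 1.1, 0, 14, 8, 0, 0, 0, 0, 0, 0, 0, 0, 0, 0, 0, 0, 0, 0, 0, 0, 0, 0, 0]'

```text
time: 4.25
tool_pos: [0.6198, -0.0033, 0.06]
ee_rot: [-3.141, 0.0, 1.276]
wrist_force: [-0.4, -0.6, -0.4]
width: 0.0216
```

```bash
python3 - <<'E'
from h import *
o=get_obs(); print(o["tool_pos"],o["ee_rot"],o["time"],o["wrist_force"],o["wrist_torque"])
s=snapshot("side"); crop(s["color"],265,120,140,130,5,"a2.png"); np.save("s2.npy",s,allow_pickle=True)
s=snapshot("top"); crop(s["color"],280,145,100,85,7,"a2t.png"); np.save("t2.npy",s,allow_pickle=True)
E
```

```text
[ 0.61976895 -0.00326128  0.06004384] [-3.14053300e+00  4.04267202e-04  1.27644570e+00] 4.25 [-0.41167311 -0.64258511 -0.35407663] [-0.05797904 -0.01914728  0.00755939]
```

View pics/a2.png

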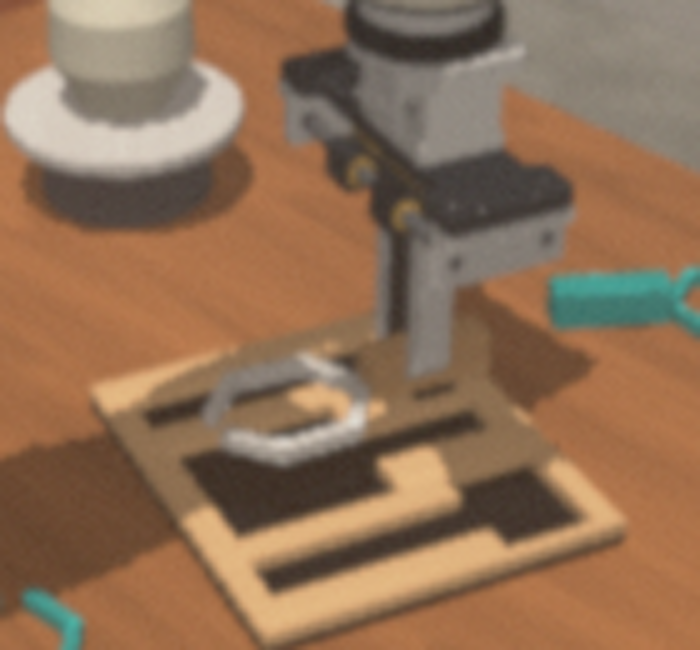

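View pics/a2t.png

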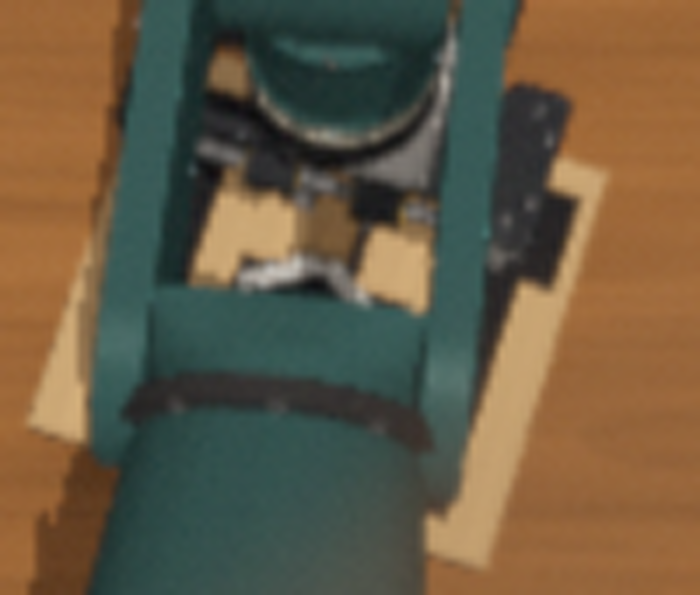

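```bash
python3 - <<'E'
from h import *
s=np.load("s2.npy",allow_pickle=True).item()
s0=np.load("side0.npy",allow_pickle=True).item()
hexa=np.array([(45,22),(82,37),(111,12),(111,-12),(82,-37),(45,-22)])
out=[]
for ss,g,yaw,zb in((s0,(563.7,-34.8),-20,14),(s,(618.6,-3.3),-16.9,47)):
    a=np.radians(yaw+180);R=np.array([[np.cos(a),-np.sin(a)],[np.sin(a),np.cos(a)]])
    im=cv2.resize(ss["color"][:,:,::-1],None,fx=5,fy=5,interpolation=cv2.INTER_CUBIC)
    for pts,z in((hexa,zb+10),(np.array([(-45,11),(-45,-11),(25,-11),(25,11)]),zb+26)):
        L=pts@R.T+g; px=proj(ss,np.c_[L,np.full(len(L),z)]/1000)
        for p in px: cv2.circle(im,tuple(int(v) for v in (p+.5)*5-.5),3,(0,0,255),1)
    out.append(im[160*5:240*5,275*5:350*5])
cv2.imwrite("pics/ov2.png",np.hstack(out))
E
```

```text
(no output)
```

View pics/ov2.png

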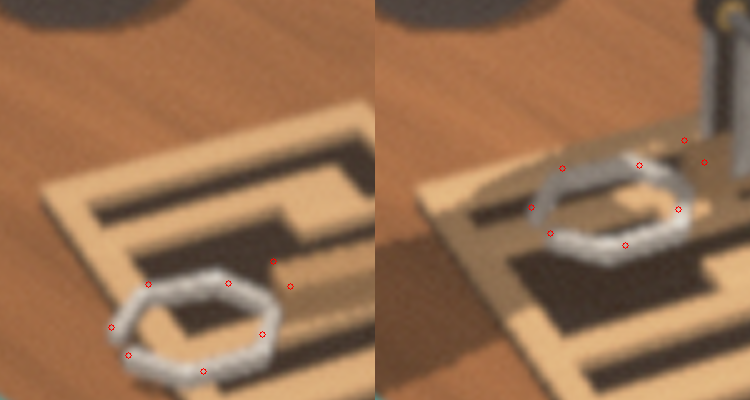

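>>> send_rows --rows '[1, 0, -15, 0, 0, 0, 0, 0, 0, -15, 0, 0, 0, 0, 0, 0, -5, 0, 0, 0, 0, 0, 0, -3, 0, 0, 0, 0, 0, 0, -2, 0, 0, 0, 0, 0, 0, -1, 0, 0, 0, 0, 0, 0, 0, 0, 0, 0, 0, 0, 0, 0, 0, 0, 0, 0]'

```text
time: 5.35
tool_pos: [0.6213, -0.0033, 0.0198]
ee_rot: [3.141, -0.0, 1.276]
wrist_force: [0.1, -0.0, -0.7]
width: 0.0212
```

```bash
python3 - <<'E'
from h import *
o=get_obs(); print(o["tool_pos"],o["ee_rot"],o["time"],o["wrist_force"],o["wrist_torque"])
s=snapshot("side"); crop(s["color"],265,150,140,110,5,"a3.png"); np.save("s3.npy",s,allow_pickle=True)
E
```

```text
[ 0.62127598 -0.00331548  0.01983514] [ 3.14099624e+00 -1.89553579e-04  1.27628393e+00] 5.35 [ 0.1267544  -0.01634534 -0.66501678] [-0.00097061 -0.01907936 -0.07090769]
```

View pics/a3.png

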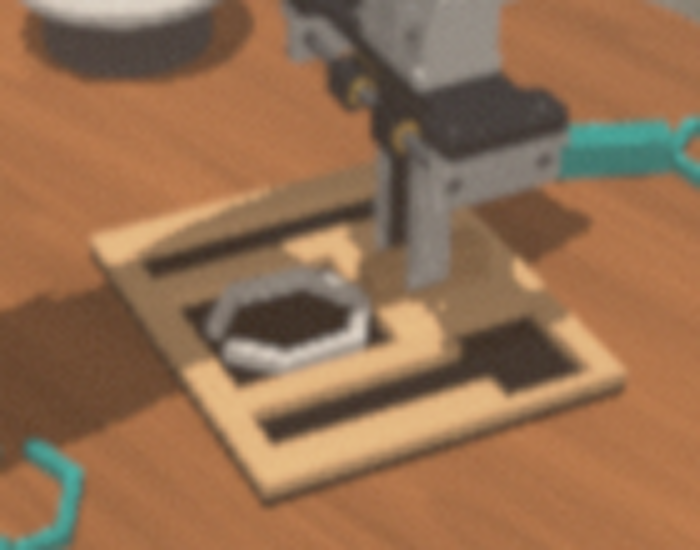

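The jaws sit inside the head pocket and the contact force is near zero. I'll lower the last bit, release and rise.

>>> send_rows --rows '[0, 0, -1, 0, 0, 0, 0, 0, 0, -0.5, 0, 0, 0, 0, 0, 0, 0, 0, 0, 0, 0.45, 0, 0, 0, 0, 0, 0, 0.45, 0, 0, 0, 0, 0, 0, 0.45, 0, 0, 30, 0, 0, 0, 0.45, 0, 0, 50, 0, 0, 0, 0.45, 0, 0, 50, 0, 0, 0, 0.45]'

```text
time: 6.4
tool_pos: [0.6207, -0.0033, 0.1487]
ee_rot: [-3.14, 0.0, 1.276]
wrist_force: [-0.8, 0.5, 0.6]
width: 0.0424
```

>>> send_rows --rows '[-50, 20, 0, 0, 0, 4.4, 0.45, -50, 20, 0, 0, 0, 4.4, 0.45, -40, 35, 0, 0, 0, 4.4, 0.45, -20, 52, 0, 0, 0, 4.4, 0.45, -10, 55, 0, 0, 0, 4.4, 0.45, -8, 55, 0, 0, 0, 4.4, 0.45, 0, 55, 0, 0, 0, 4.4, 0.45, 0, 47, 0, 0, 0, 4.5, 0.45]'

```text
time: 7.4
tool_pos: [0.4426, 0.3378, 0.148]
ee_rot: [3.141, -0.0, 1.896]
wrist_force: [0.9, -0.3, 0.0]
width: 0.0426
```

```bash
python3 - <<'E'
from h import *
s=snapshot("top"); np.save("t4.npy",s,allow_pickle=True)
im=rect(s,TC,TY,.014,250,220); cv2.imwrite("pics/r4.png",im[:,:,::-1])
s=snapshot("side"); crop(s["color"],180,100,200,150,4,"a4.png")
o=get_obs(); print(o["tool_pos"],np.degrees(o["ee_rot"]),o["time"])
E
```

```text
[0.44214756 0.33955521 0.14738405] [-1.79982947e+02 -9.46342811e-02  1.08757864e+02] 7.5
```

View pics/r4.png

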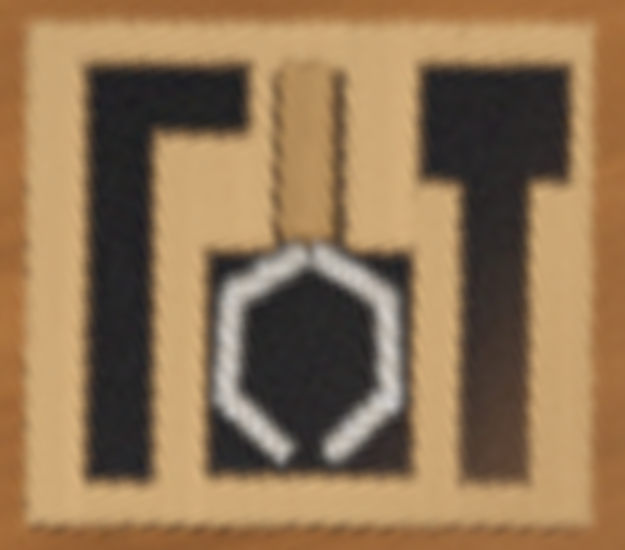

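View pics/a4.png

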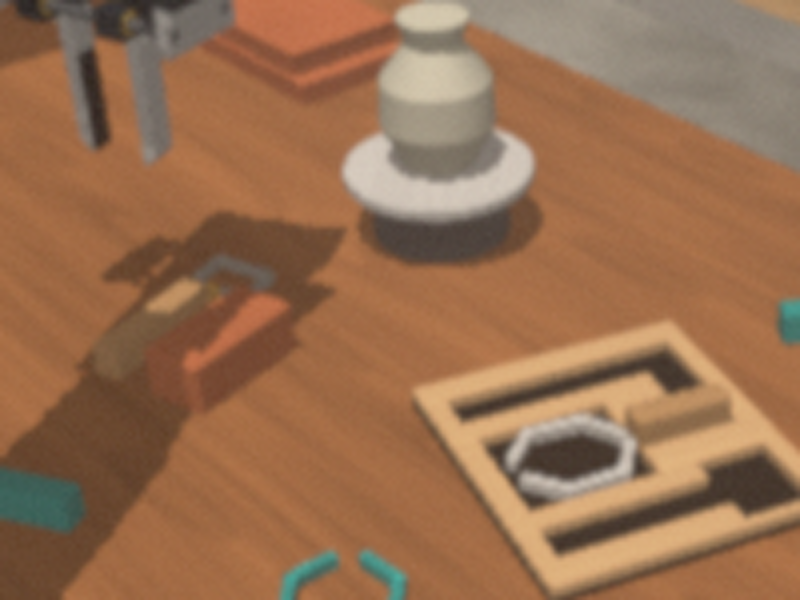

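>>> send_rows --rows '[0.7, -4.2, -45, 0, 0, -0.3, 0.45, 0, 0, -45, 0, 0, 0, 0.45, 0, 0, -30, 0, 0, 0, 0.45, 0, 0, -16, 0, 0, 0, 0.45, 0, 0, 0, 0, 0, 0, 0.45, 0, 0, 0, 0, 0, 0, 0, 0, 0, 0, 0, 0, 0, 0, 0, 0, 0, 0, 0, 0, 0]'

```text
time: 8.5
tool_pos: [0.4448, 0.3323, 0.0137]
ee_rot: [3.138, -0.001, 1.887]
wrist_force: [0.1, -0.1, 3.4]
width: 0.0215
```

```bash
python3 - <<'E'
from h import *
s=snapshot("side"); crop(s["color"],180,120,110,90,6,"a5.png")
o=get_obs(); print(o["tool_pos"],np.degrees(o["ee_rot"]),o["time"],o["wrist_force"],o["width"])
E
```

```text
[0.4447834  0.33224803 0.01366921] [ 1.79822473e+02 -5.26921419e-02  1.08133525e+02] 8.55 [-0.32678504  0.20252776  4.55014101] 0.02177439008607021
```

View pics/a5.png

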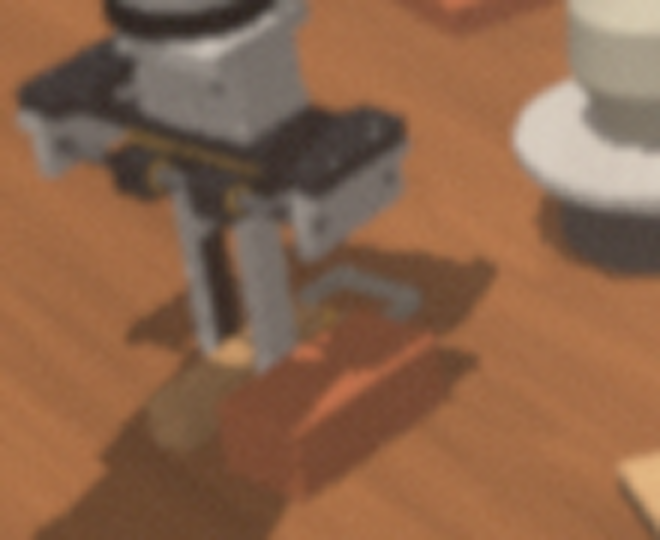

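>>> send_rows --rows '[0, 0, 20, 0, 0, 0, 0, 0, 0, 40, 0, 0, 0, 0, -10, -20, 30, 0, 0, -4, 0, -10, -50, 0, 0, 0, -5, 0, 0, -55, 0, 0, 0, -5, 0, 5, -55, 0, 0, 0, -5, 0, 25, -55, 0, 0, 0, -5, 0, 30, -55, 0, 0, 0, -5, 0]'

```text
time: 9.55
tool_pos: [0.4838, 0.04, 0.1024]
ee_rot: [3.141, -0.0, 1.379]
wrist_force: [1.3, 0.8, -0.6]
width: 0.0214
```

>>> send_rows --rows '[31, -50, 0, 0, 0, -5, 0, 31, -50, -10, 0, 0, -1, 0, 0, 0, -20, 0, 0, 0, 0, 0, 0, 0, 0, 0, 0, 0, 0, 0, 0, 0, 0, 0, 0, 0, 0, 0, 0, 0, 0, 0, 0, 0, 0, 0, 0, 0, 0, 0, 0, 0, 0, 0, 0, 0]'

```text
time: 10.55
tool_pos: [0.5459, -0.058, 0.0726]
ee_rot: [3.141, -0.0, 1.277]
wrist_force: [0.7, -0.4, -0.5]
width: 0.0219
```

```bash
python3 - <<'E'
from h import *
s=snapshot("side"); np.save("s6.npy",s,allow_pickle=True); crop(s["color"],265,130,140,120,5,"a6.png")
o=get_obs(); print(o["tool_pos"],np.degrees(o["ee_rot"]),o["time"],o["wrist_force"],o["width"])
E
```

```text
[ 0.54580242 -0.05811404  0.07239928] [ 1.79961706e+02 -8.45979172e-03  7.31546283e+01] 10.6 [ 0.41986067  0.38786359 -0.33619888] 0.021711941962869633
```

View pics/a6.png

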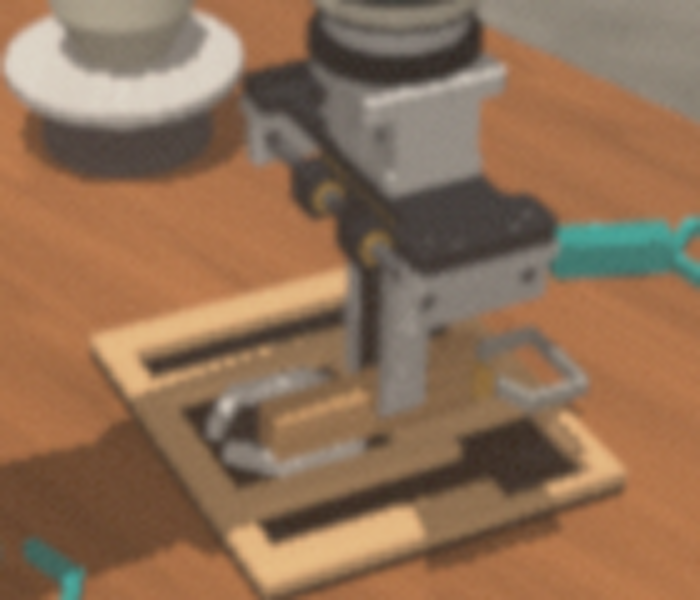

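```bash
cat >> h.py <<'E'
def ov(ss,g,yaw,sets,box,name,f=5):
    a=np.radians(yaw);R=np.array([[np.cos(a),-np.sin(a)],[np.sin(a),np.cos(a)]])
    im=cv2.resize(ss["color"][:,:,::-1],None,fx=f,fy=f,interpolation=cv2.INTER_CUBIC)
    for pts,z in sets:
        L=np.array(pts)@R.T+g; px=proj(ss,np.c_[L,np.full(len(L),z)]/1000)
        for p in px: cv2.circle(im,tuple(int(v) for v in (p+.5)*f-.5),3,(255,0,0),1)
    x,y,w,h=box; cv2.imwrite("pics/"+name,im[y*f:(y+h)*f,x*f:(x+w)*f])
E
python3 - <<'E'
from h import *
s=np.load("s6.npy",allow_pickle=True).item()
ov(s,(545.8-.9,-58.1+.3),-16.9,[([(102,26.5),(102,-26.5)],68.7),([(-60,11),(-60,-11)],84.7),([(46,11),(46,-11)],84.7)],(300,180,100,60),"ov6.png",7)
E
```

```text
(no output)
```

View pics/ov6.png

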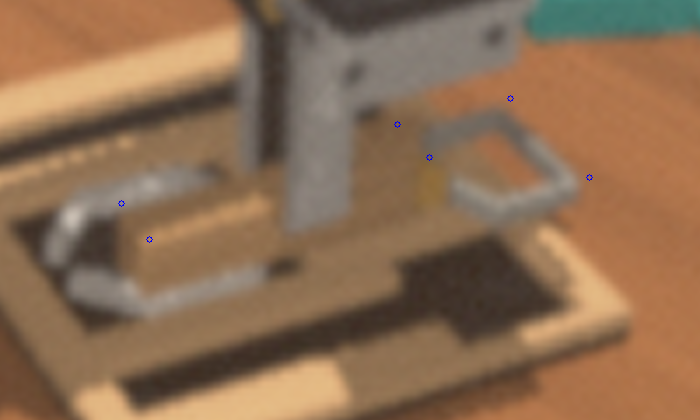

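```bash
python3 - <<'E'
from h import *
s=np.load("side0.npy",allow_pickle=True).item()
ov(s,(442.8,335.4),18.4,[([(102,26.5),(102,-26.5)],10),([(-60,11),(-60,-11)],26),([(46,11),(46,-11)],26)],(195,155,65,55),"ov0.png",10)
s=np.load("top0.npy",allow_pickle=True).item()
ov(s,(442.8,335.4),18.4,[([(102,26.5),(102,-26.5)],10),([(-60,11),(-60,-11)],26),([(46,11),(46,-11)],26)],(205,190,45,60),"ovt0.png",10)
E
```

```text
(no output)
```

View pics/ov0.png

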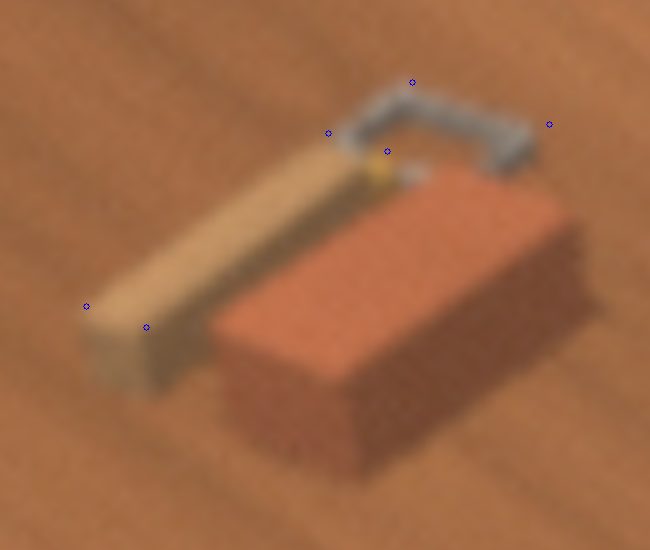

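View pics/ovt0.png

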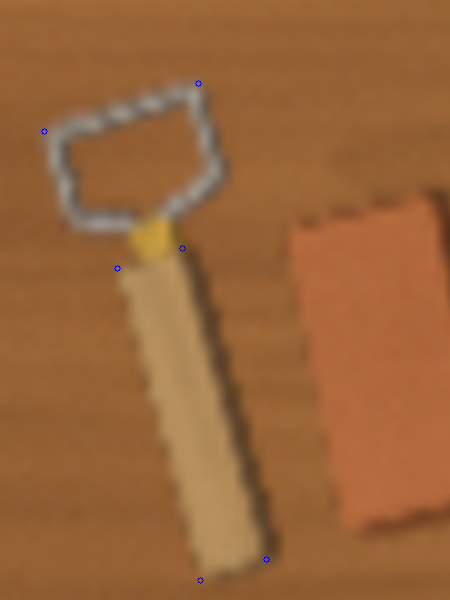

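>>> send_rows --rows '[1.5, 0, -20, 0, 0, 0, 0, 0, 0, -20, 0, 0, 0, 0, 0, 0, -6, 0, 0, 0, 0, 0, 0, -3, 0, 0, 0, 0, 0, 0, -2, 0, 0, 0, 0, 0, 0, -1, 0, 0, 0, 0, 0, 0, 0, 0, 0, 0, 0, 0, 0, 0, 0, 0, 0, 0]'

```text
time: 11.6
tool_pos: [0.5474, -0.0584, 0.0203]
ee_rot: [3.141, -0.0, 1.276]
wrist_force: [0.7, -0.6, -0.4]
width: 0.0217
```

```bash
python3 - <<'E'
from h import *
s=snapshot("side"); crop(s["color"],290,160,110,90,7,"a7.png")
o=get_obs(); print(o["tool_pos"],np.degrees(o["ee_rot"]),o["time"],o["wrist_force"],o["width"])
E
```

```text
[ 0.54734798 -0.05840267  0.02026686] [ 1.79973818e+02 -6.56767118e-03  7.31242834e+01] 11.65 [ 0.12296244 -0.30646971  0.12453052] 0.02156596125689504
```

View pics/a7.png

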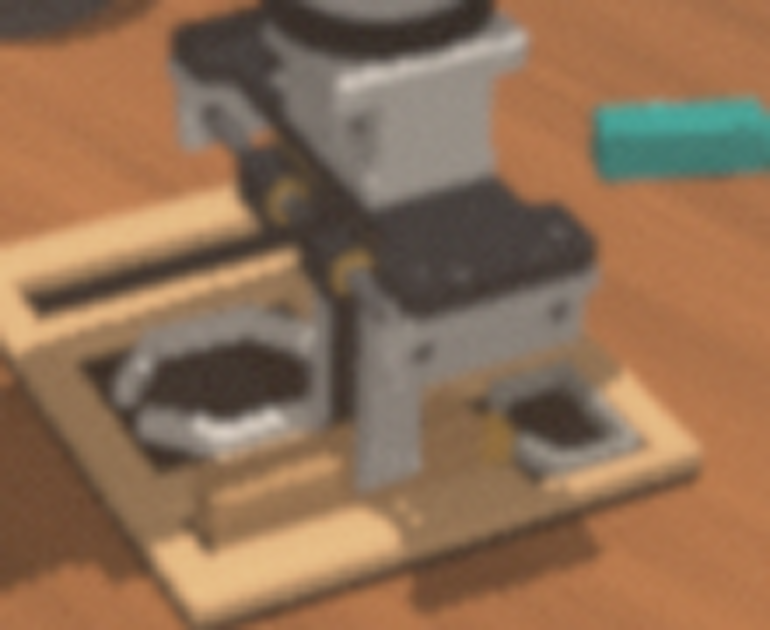

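>>> send_rows --rows '[0, 0, -0.8, 0, 0, 0, 0, 0, 0, -0.4, 0, 0, 0, 0, 0, 0, 0, 0, 0, 0, 0.45, 0, 0, 0, 0, 0, 0, 0.45, 0, 0, 0, 0, 0, 0, 0.45, 0, 0, 30, 0, 0, 0, 0.45, 0, 0, 50, 0, 0, 0, 0.45, 0, 0, 50, 0, 0, 0, 0.45]'

```text
time: 12.65
tool_pos: [0.5468, -0.0583, 0.1496]
ee_rot: [-3.14, -0.0, 1.276]
wrist_force: [0.9, 0.7, -0.8]
width: 0.0425
```

>>> send_rows --rows '[-8, -22, 0, 0, 0, -10, 0.45, -8, -22, 0, 0, 0, -10, 0.45, -8, -22, 0, 0, 0, -10, 0.45, -8, -22, 0, 0, 0, -10, 0.45, -8, -22, 0, 0, 0, -10, 0.45, -8, -22, 0, 0, 0, -10, 0.45, -8, -22, 0, 0, 0, -10, 0.45, -8, -22, 0, 0, 0, -10, 0.45]'

```text
time: 13.65
tool_pos: [0.4828, -0.235, 0.1486]
ee_rot: [-3.142, 0.0, -0.126]
wrist_force: [-0.2, -1.1, 0.5]
width: 0.0423
```

>>> send_rows --rows '[-8, -24.8, 0, 0, 0, -10, 0.45, -8, -24.8, 0, 0, 0, -10, 0.45, -8, -24.8, 0, 0, 0, -10, 0.45, -8, -24.8, 0, 0, 0, -10, 0.45, -8, -24.8, 0, 0, 0, -10, 0.45, 0, 0, 0, 0, 0, -10, 0.45, 0, 0, -20, 0, 0, -10, 0.45, 0, 0, 0, 0, 0, -1.9, 0.45]'

```text
time: 14.65
tool_pos: [0.4422, -0.3575, 0.1267]
ee_rot: [3.139, 0.003, -1.375]
wrist_force: [0.4, -0.4, -0.9]
width: 0.0424
```

```bash
python3 - <<'E'
from h import *
s=snapshot("top"); np.save("t8.npy",s,allow_pickle=True)
im=rect(s,TC,TY,.014,250,220); cv2.imwrite("pics/r8.png",im[:,:,::-1])
for i in range(4): s=snapshot("side")
crop(s["color"],340,220,130,130,5,"a8.png")
o=get_obs(); print(o["tool_pos"],np.degrees(o["ee_rot"]),o["time"],o["joint_positions"].round(2))
E
```

```text
[ 0.44362657 -0.35858261  0.12971879] [-1.79952134e+02 -7.63538680e-02 -7.86829510e+01] 14.9 [-0.78  0.16  1.44 -0.    1.54  0.59]
```

View pics/r8.png

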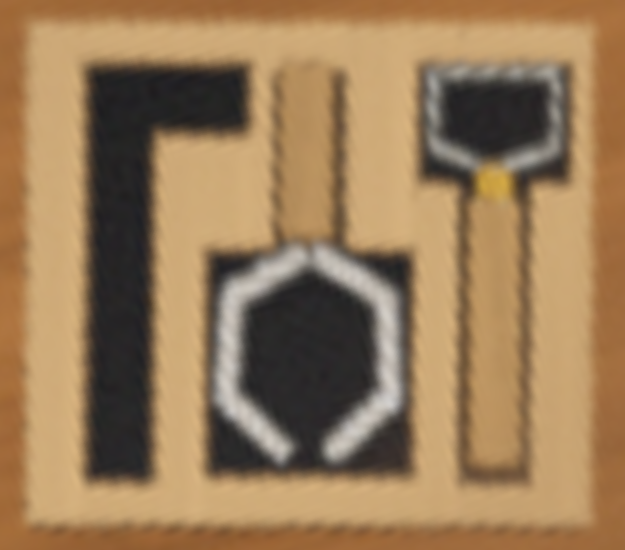

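View pics/a8.png

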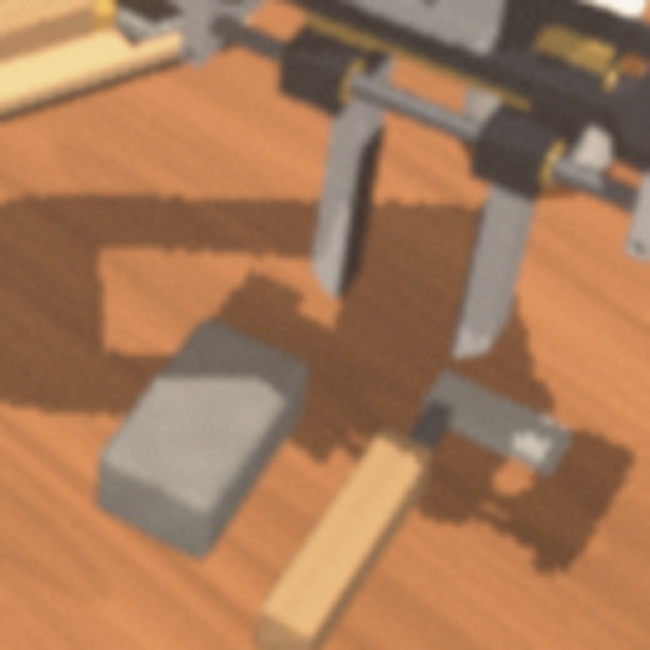

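>>> send_rows --rows '[0, 0, -40, 0, 0, 0, 0.45, 0, 0, -40, 0, 0, 0, 0.45, 0, 0, -26, 0, 0, 0, 0.45, 0, 0, -13, 0, 0, 0, 0.45, 0, 0, 0, 0, 0, 0, 0.45, 0, 0, 0, 0, 0, 0, 0, 0, 0, 0, 0, 0, 0, 0, 0, 0, 0, 0, 0, 0, 0]'

```text
time: 15.9
tool_pos: [0.4439, -0.3588, 0.0112]
ee_rot: [-3.14, -0.002, -1.375]
wrist_force: [-0.0, 0.6, 3.5]
width: 0.0216
```

```bash
python3 - <<'E'
from h import *
o=get_obs(); print(o["tool_pos"],np.degrees(o["ee_rot"]),o["time"],o["wrist_force"],o["width"])
E
```

```text
[ 0.44386221 -0.35884996  0.01124299] [-1.79920612e+02 -1.00618072e-01 -7.87685574e+01] 15.9 [-0.01978094  0.63220716  3.45447993] 0.02155887800519405
```

>>> send_rows --rows '[0, 0, 20, 0, 0, 0, 0, 0, 0, 40, 0, 0, 0, 0, 0, 20, 30, 0, 0, -2, 0, 0, 45, 0, 0, 0, -2.5, 0, 0, 45, 0, 0, 0, -2.5, 0, 0, 45, 0, 0, 0, -2.5, 0, 12, 45, 0, 0, 0, -2.5, 0, 20, 45, 0, 0, 0, -2.5, 0]'

```text
time: 16.9
tool_pos: [0.475, -0.1121, 0.1]
ee_rot: [-3.141, -0.0, -1.63]
wrist_force: [0.6, -0.7, -0.9]
width: 0.0217
```

>>> send_rows --rows '[25, 45, 0, 0, 0, -2.5, 0, 25, 45, 0, 0, 0, -2.5, 0, 25, 45, 0, 0, 0, -2.5, 0, 25, 43, 0, 0, 0, -2.5, 0, 20, 20, 0, 0, 0, -2.5, 0, 0, 0, -20, 0, 0, -1.2, 0, 0, 0, -20, 0, 0, 0, 0, 0, 0, 0, 0, 0, 0, 0]'

```text
time: 17.9
tool_pos: [0.5934, 0.0846, 0.0574]
ee_rot: [3.137, -0.002, -1.867]
wrist_force: [-0.2, 0.9, 0.0]
width: 0.0216
```

```bash
python3 - <<'E'
from h import *
for i in range(3): s=snapshot("side")
np.save("s9.npy",s,allow_pickle=True); crop(s["color"],275,130,130,110,6,"a9.png")
o=get_obs(); print(o["tool_pos"],np.degrees(o["ee_rot"]),o["time"],o["wrist_force"],o["width"],o["joint_positions"][5])
E
```

```text
[0.59576259 0.08455706 0.0608117 ] [-1.79915666e+02  2.33032177e-02 -1.06982567e+02] 18.05 [ 0.61803748 -0.50837281 -1.07741632] 0.021495730083411116 1.9140693750361162
```

View pics/a9.png

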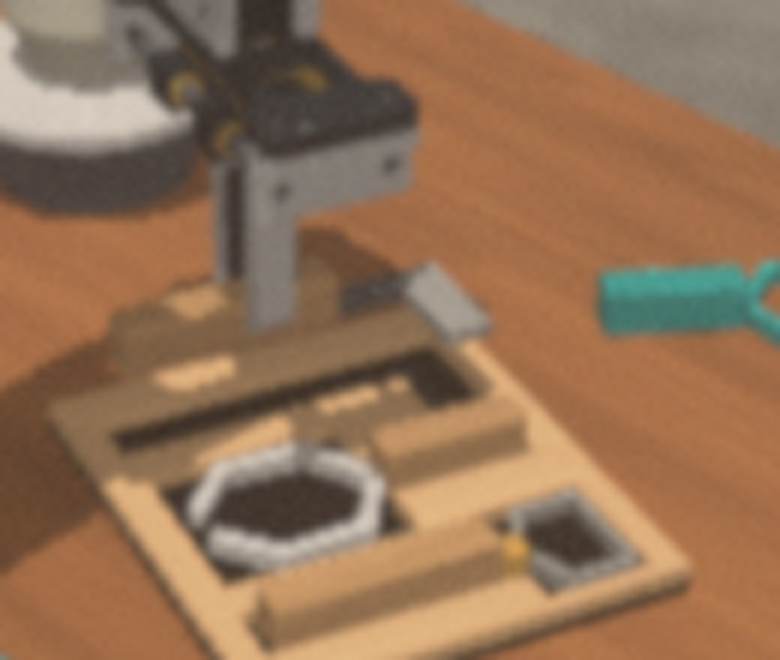

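>>> send_rows --rows '[0, -0.8, -15, 0, 0, 0, 0, 0, 0, -15, 0, 0, 0, 0, 0, 0, -6, 0, 0, 0, 0, 0, 0, -3, 0, 0, 0, 0, 0, 0, -2, 0, 0, 0, 0, 0, 0, -1.5, 0, 0, 0, 0, 0, 0, 0, 0, 0, 0, 0, 0, 0, 0, 0, 0, 0, 0]'

```text
time: 19.05
tool_pos: [0.5954, 0.0839, 0.0176]
ee_rot: [-3.141, 0.0, -1.867]
wrist_force: [0.2, 0.5, -1.5]
width: 0.0219
```

```bash
python3 - <<'E'
from h import *
s=snapshot("side")
crop(s["color"],275,140,130,100,6,"a10.png")
o=get_obs(); print(o["tool_pos"],np.degrees(o["ee_rot"]),o["time"],o["wrist_force"],o["width"])
E
```

```text
[0.59537378 0.08384359 0.01759486] [-1.79973045e+02  2.42010840e-03 -1.06973296e+02] 19.1 [-0.53376498  0.82331131 -0.73077134] 0.021920899817442118
```

View pics/a10.png

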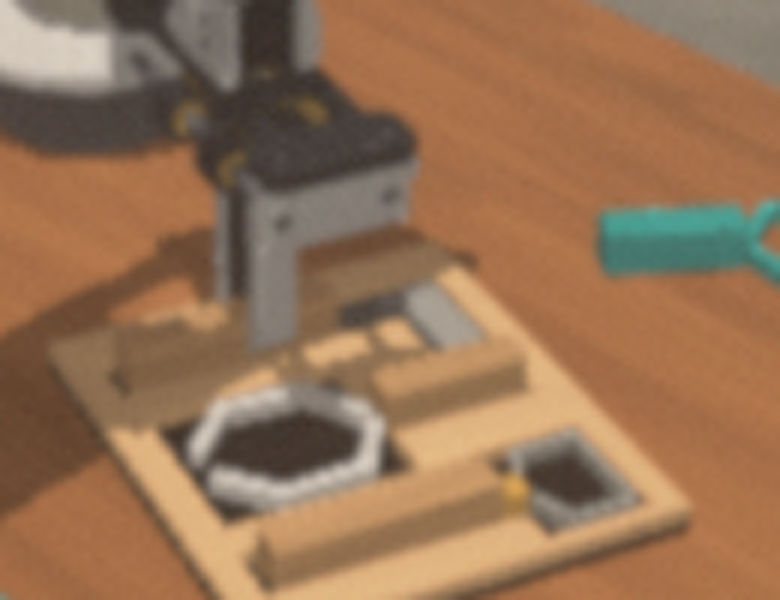

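Seated, with no side force. I'll lower slightly, release, rise and retreat.

>>> send_rows --rows '[0, 0, -0.6, 0, 0, 0, 0, 0, 0, 0, 0, 0, 0, 0, 0, 0, 0, 0, 0, 0, 0.45, 0, 0, 0, 0, 0, 0, 0.45, 0, 0, 0, 0, 0, 0, 0.45, 0, 0, 30, 0, 0, 0, 0.45, 0, 0, 50, 0, 0, 0, 0.45, 0, 0, 60, 0, 0, 0, 0.45]'

```text
time: 20.1
tool_pos: [0.5942, 0.0837, 0.1566]
ee_rot: [3.139, -0.001, -1.867]
wrist_force: [-0.7, 0.6, -0.5]
width: 0.0426
```

>>> send_rows --rows '[-45, 20, 0, 0, 0, 0, 0.45, -45, 35, 0, 0, 0, 0, 0.45, -40, 50, 10, 0, 0, 0, 0.45, 0, 55, 10, 0, 0, 0, 0.45, 0, 50, 0, 0, 0, 0, 0.45, 0, 50, 0, 0, 0, 0, 0.45, 0, 0, 0, 0, 0, 0, 0.45, 0, 0, 0, 0, 0, 0, 0.45]'

```text
time: 21.1
tool_pos: [0.4665, 0.3416, 0.1761]
ee_rot: [3.142, -0.001, -1.867]
wrist_force: [-0.4, -0.8, 0.8]
width: 0.0426
```

```bash
python3 - <<'E'
from h import *
for i in range(4): s=snapshot("top")
im=rect(s,TC,TY,.014,250,220); cv2.imwrite("pics/r11.png",im[:,:,::-1]); cv2.imwrite("pics/t11.png",s["color"][:,:,::-1])
s=snapshot("side"); crop(s["color"],275,160,130,90,6,"a11.png"); cv2.imwrite("pics/s11.png",s["color"][:,:,::-1])
o=get_obs(); print(o["tool_pos"],o["time"],o["wrist_force"])
E
```

```text
[0.46694194 0.34098187 0.17659451] 21.35 [ 0.74719779 -0.49757    -0.34601762]
```

View pics/r11.png

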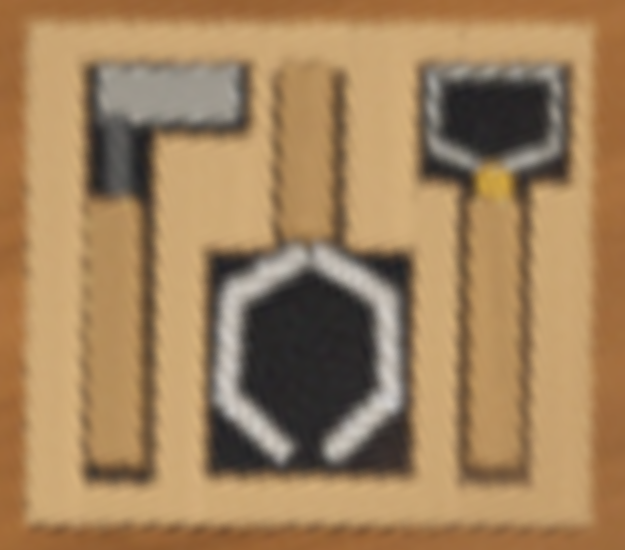

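View pics/a11.png

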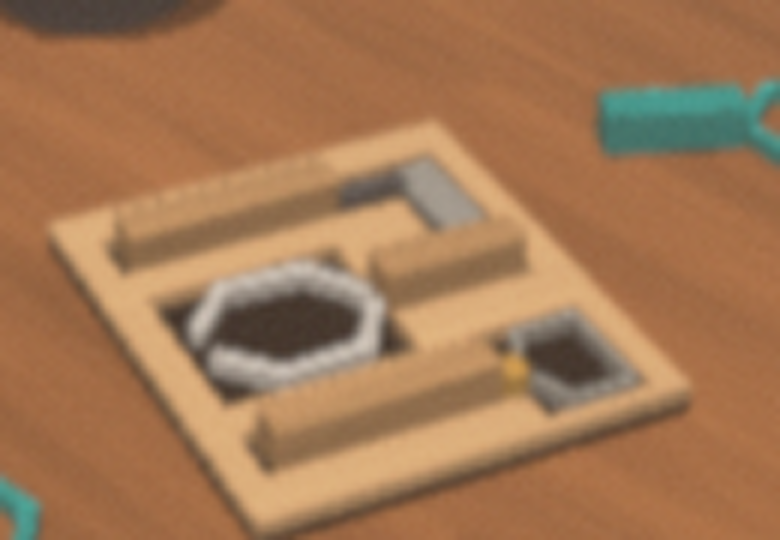

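View pics/t11.png

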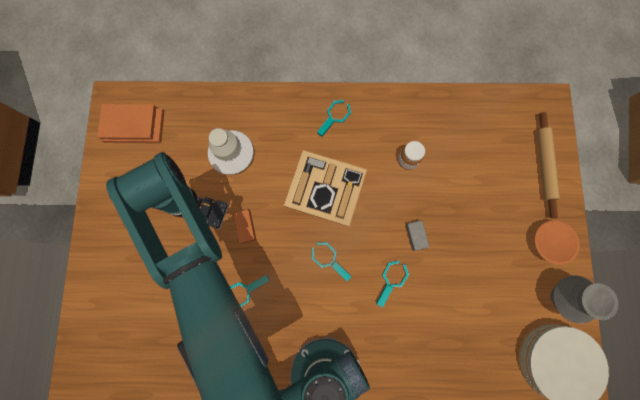

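```bash
python3 -c "
from bench import *
print(close_job())"
```

```text
the job is handed in; nothing more can be done
None
```

I gripped the calipers, loop tool and scraper by their handles and laid each in its own cut-out, the right way round. I let go of all three, backed the arm off and handed the job in at about 21 s; it reported no verdict.

**Final check:** the last top and side pictures show all three tools inside their pocket outlines. By eye they lie flat, with no head resting on a pocket rim. I did not measure the final grip and head positions or the tilt as numbers.

**Bystanders:** the brick, block, jar and vase look to be where they started, also judged by eye.

**Disagreements seen along the way:**
- **Cameras:** the two cameras disagreed by about 1 to 2 mm.
- **Loop tool grip:** I gripped it about 3 to 4 mm to one side of where I had measured it, because I took a reading before the arm had settled. The fingers centred the handle, and I allowed for the roughly 1 mm offset along it when placing.
- **Loop tool head:** it seemed to droop by about 1.5 mm while carried, but it looked level once seated.

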